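# Free the serving spoon from its clamp and lay it on the spoon holder

## Robot

A 6-joint arm with a two-finger parallel gripper is mounted at the origin on the work surface. World frame = base frame: x ahead of the robot, y to its left, z up, the work surface at z = 0. Lengths are in m, angles in rad, forces in N, time in s.
With the tool pointing down it reaches from about 0.375 to 0.9 m from the base axis. Payload 3.1 kg.
Tool frame: the origin (TCP) lies between the finger pads; the fingertips stand 8 mm ahead of it and the grasp point (between the pads) lies 11 mm behind it; z points along the fingers, y is the line along which they close (so a half turn about z gives the same grasp; the last joint's range is limited). The gripper opens to 87 mm and grips with 3 to 60 N. Pads are 19 mm wide; open, the fingers measure 117 mm over their backs; the gripper's body (75 mm by 190 mm) begins 51 mm behind the grasp point.
Start: joints at [-1.442, 0.527, 1.433, -0, 1.181, -0.178], TCP at [0.189, -0.596, 0.231] pointing down, gripper open.
Joint ranges: [-3.08, 3.08], [-0.75, 2.2], [0.22, 2.44], [-1.43, 4.57], [0, 2.65], [-2.85, 2.85]. Speed limits (rad/s): [2.79, 2.79, 3.14, 3.14, 3.14, 3.14].

## Interface

Orientations are given as a unit quaternion [x, y, z, w].
In Python, from rig import robot gives the robot as it stands.
- The arm moves only by the tool move_arm, never from a script. Its argument "motion" is text: rows parted by semicolons, each of 5 numbers parted by spaces: the opening, from -1 (shut) to 1 (fully open), then the shift along the tool's x, y, z normalised to -1 to 1, where 1 is 0.2 m, then the turn about the tool's z normalised to -1 to 1, where 1 is pi rad. A call has 1 to 12 rows; each row is the pose to reach, as a shift and turn from the pose commanded when the call began, along the tool's axes at that moment, turning the shorter way round; what a row does not reach only later rows make up. A row lasts 1/12 s, in which the tool goes at most 41.7 mm and 7.16 degrees, less where a joint would pass 70% of its speed; a pose out of reach is approached as far as the arm can. A call with a number of a shift or a turn outside -1 to 1 is refused whole. A call with a gripper value outside its range is refused whole. The fingers move at their own pace and stop on an object; "newtons" is the grip in N (left out, the last holds). Time passes only in rows, so rows that repeat a pose let the fingers close. It gives the time, the measured TCP pose, the force, the opening and the grip force at its end, in the units of the state.
- robot.get_obs(): the state, without advancing time (a new reading comes with each control period).
- robot.camera(name): name is "side" or "top"; returns (picture, depth): 420x560x3 uint8, red, green, blue; 420x560 float32, m along the optical axis (not along the pixel's ray), 0 where there is no reading.
- robot.camera_model(name): a dict with "mtx" (3x3 intrinsics, pixels), "position" and "attitude" of the camera in the world. Camera axes: x right, y down, z forward; pixel columns grow to the right and rows downward; lengths in m; the calibration is good to about 2 mm. A picture is of the moment at which its call begins. camera_model takes no time and is no camera call.
- robot.hand_in(): hands the job in; it is judged then, once.
The state is a dict: "time": time; "q": joint angles; "joint_velocities": joint speeds; "joint_torque": joint torques, N m; "position": TCP position; "tool_rot": TCP orientation; "ft_force": force on the tool from outside, world axes, zero at the start; "moment": the same for the moment, N m; "grip_width": finger opening in m; "grip_force": force on a finger pad.
Only numpy, scipy, OpenCV 4.12 (cv2) and the standard library are available. Lean on these libraries where they do the work, as an engineer would, in place of code of your own. Each camera call takes 0.05 s, during which the arm holds its last target. There are 200 camera calls.

## Task

The black nylon serving spoon is clamped in one of the two bays of the white utensil dock; the wood-handled turner is in the other. Swing the spoon's clamp lever well open (past upright), take the spoon out and lay it, right way up, with its bowl in the red spoon holder, letting go only when it is down low, and then swing that lever fully shut again. Leave the turner and its lever shut in place, and do not shove or knock over the holder, canister, salt shaker, mug, tin or trivet around it.

Things in the scene. Friction and masses are not known exactly. Their poses are not given: they have to be found in the camera images.
- dock: White utensil dock, fixed: a block 80 (x) x 140 (y) x 40 (z) mm, origin centre of underside. Two open-topped channels run along its x axis at y = +42 mm (left) and y = -42 mm (right), each 22 mm wide, floor 22 mm above the origin. Its front (-x) faces the robot. Each channel is crossed by a steel clamp lever hinged near the middle of the block, tips outboard.
- bay_left (a point): Middle of the left channel's floor (dock y = +42 mm).
- bay_right (a point): Middle of the right channel's floor (dock y = -42 mm).
- lever_left (a joint): Clamp lever over the left channel, rad: 0 = shut (lying level across the channel, 2 mm over the utensil's handle), grows as the tip swings up and over to the middle; about 1.57 = upright, stop at 2.1. Stiff hinge (about 0.09 N m): stays where it is left.
- lever_right (a joint): Clamp lever over the right channel, mirror image of the left one; same values.
- lever_left_grip (a point): Grip point, on the axis of the left lever's orange round bar (12 mm diameter, parallel to the dock's x axis), 64 mm from the hinge axis, 26 mm in front of the block's front face. The bar runs 19 mm further towards -x from here and sticks out free in front of the block, so it can be pinched from above; its axis is 44 mm above the counter when shut.
- lever_right_grip (a point): The same point on the right lever's orange bar.
- lever_left_hinge (a point): Point on the left lever's hinge axis (parallel to dock x, at dock y = +16 mm, 44 mm up).
- lever_right_hinge (a point): Point on the right lever's hinge axis (dock y = -16 mm, 44 mm up).
- spoon: Black nylon serving spoon, 277 mm long, 80 g, loose. x runs from the handle to the bowl, z up. Origin on the underside of the handle where the clamp holds it. Handle 14 mm wide (y), 10 mm thick (z 0 to 10), from x = -140 to +65 mm; round bowl 64 mm across, 16 mm deep, centred at x = +105 mm, its underside at z = -12 mm. In the dock the handle points to the robot and the bowl away.
- spoon_bowl (a point): Middle of the spoon's bowl, on its inner floor (x = +105, z = -8 mm on the spoon).
- spoon_grip (a point): Good place to pinch the spoon's handle (x = -62 mm, mid thickness), 22 mm in front of the dock's face when docked.
- turner: Turner with dark wooden handle (same handle size and place as the spoon's) and flat steel blade 85 x 66 mm; in the other bay. Leave it.
- holder: Red ceramic spoon holder: round dish 140 mm across, 14 mm high at the rim, inner floor 5 mm up and about 100 mm across, 450 g, loose. Origin centre of underside. Laid on it, the spoon's handle rests over the rim and its end on the counter.
- holder_middle (a point): Middle of the holder's inner floor.
- canister: Closed screw-top glass canister, 90 mm diameter, 115 mm tall. Origin centre of underside. Bystander.
- shaker: White salt shaker, 38 mm diameter, 70 mm tall, near the spoon holder. Origin centre of underside. Bystander.
- mug: Blue mug, 80 mm diameter, 95 mm tall, handle at its +y. Origin centre of underside. Bystander.
- tin: Food tin, 74 mm diameter, 100 mm tall. Origin centre of underside. Bystander.
- trivet: Folded aluminium trivet, flat bundle of bars 190 (x) x 36 (y) x 12 mm. Origin centre of underside. Bystander.
Not all that is in view belongs to the job. Of the things that look like the dock, the larger one is meant.

How it is judged:
By the outcome, as a careful person would: the job done as asked, in the order asked, and still so for the second after the job is handed in, with the robot touching nothing.
It also fails if it takes over 69 s, if anything falls off the work surface, if the arm or the gripper's body presses on something with over 40 N, if the wrist force passes 120 N, or if a joint passes its speed limit or range.

## Working session

There is one attempt and no reset: what is moved stays moved. The work goes in short steps, Python scripts to look and compute and a tool call to move; the robot and the scene stay as the last step left them, time stands still between calls to the robot, and variables do not carry over. Pictures are saved under pics/ and viewed, at most 10 in all, crops included, and the job is handed in when it is done.

Besides the shell and the picture viewer there is one more tool, called after "Call:" in YAML: its name, and indented under it one key for each argument. move_arm: Moves the arm, as the interface text tells. Its arguments: {"type":"object","properties":{"motion":{"type":"string"},"newtons":{"type":"number"}},"required":["motion"]}

```bash
mkdir -p pics; ls; cat > h.py <<'E'
import numpy as np, cv2
from scipy.spatial.transform import Rotation as R
from rig import robot
def grab(n):
    p,d=robot.camera(n); m=robot.camera_model(n); return p,d,m
def att(m):
    a=np.array(m["attitude"]); return a if a.shape==(3,3) else R.from_quat(a).as_matrix()
def cloud(d,m):
    K=np.array(m["mtx"]); v,u=np.indices(d.shape)
    c=np.stack([(u-K[0,2])/K[0,0]*d,(v-K[1,2])/K[1,1]*d,d],-1)
    return c@att(m).T+np.array(m["position"])
def ray(m,u,v,z):
    K=np.array(m["mtx"]); r=att(m)@np.array([(u-K[0,2])/K[0,0],(v-K[1,2])/K[1,1],1]); p=np.array(m["position"])
    return p+r*(z-p[2])/r[2]
E
python3 - <<'E'
from h import *
for n in("top","side"):
    p,d,m=grab(n); cv2.imwrite(f"pics/{n}0.png",p[:,:,::-1]); np.savez(f"{n}0.npz",p=p,d=d); print(n,m)
o=robot.get_obs(); print(o)
E
```

```text
pics
top {'mtx': array([[537.07549006,   0.        , 274.54579033],
       [  0.        , 537.07549006, 202.50935131],
       [  0.        ,   0.        ,   1.        ]]), 'position': array([ 3.76387979e-01, -1.51289272e-03,  1.55981923e+00]), 'attitude': array([-0.7017897 ,  0.70942342, -0.0418049 ,  0.04961825])}
side {'mtx': array([[460.1551711 ,   0.        , 272.64225132],
       [  0.        , 460.1551711 , 203.04993939],
       [  0.        ,   0.        ,   1.        ]]), 'position': array([-0.1009617 ,  0.59357508,  0.94937342]), 'attitude': array([-0.3729225 ,  0.84324964, -0.35220343,  0.16065991])}
{'time': 0.1, 'q': array([-1.44247852e+00,  5.28379776e-01,  1.43375531e+00,  9.91217126e-06,
        1.18137499e+00, -1.78505845e-01]), 'joint_velocities': array([-0.0013978 , -0.00059374, -0.00134044, -0.00200927, -0.00086322,
        0.00047857]), 'joint_torque': array([-6.32372903e-04, -4.40987313e+01, -1.77150875e+01,  6.33524568e-02,
        5.33918047e-02, -4.68322946e-05]), 'position': array([ 0.1887159 , -0.59517126,  0.22967142]), 'tool_rot': array([ 9.88255301e-01,  1.52808835e-01,  2.86371833e-05, -9.58295155e-04]), 'ft_force': array([-0.0618677 ,  0.26968688, -1.01685632]), 'moment': array([ 0.05769044, -0.00402106, -0.02683424]), 'grip_force': 0.0, 'grip_width': 0.08697026630733677}
```

View pics/top0.png

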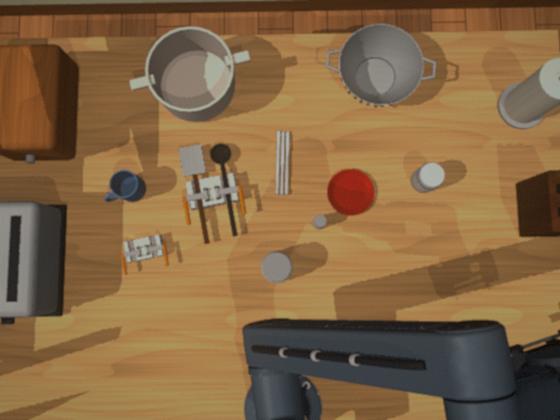

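View pics/side0.png

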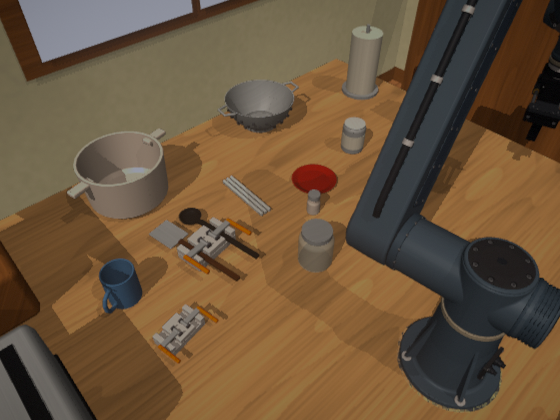

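The top view shows two dock-like things: a larger one at about (213,190) holding the spoon and turner, and a small empty one at (145,248). The larger, occupied one fits the description. The spoon is in its right bay, with bowl (221,153) and handle end (234,236). The holder is at (351,191) and the shaker at (320,221). The canister or tin at (276,267) stands in front, and the trivet is at (283,162).

```bash
python3 - <<'E'
from h import *
z=np.load("top0.npz");p,d=z["p"],z["d"];m=robot.camera_model("top");P=cloud(d,m)
c=p[130:260,110:340];cv2.imwrite("pics/crop0.png",cv2.resize(c[:,:,::-1],None,fx=3.4,fy=3.4,interpolation=cv2.INTER_CUBIC))
hsv=cv2.cvtColor(p,cv2.COLOR_RGB2HSV)
def blobs(name,mask,mn,reg=None):
    if reg: 
        k=np.zeros_like(mask);k[reg[1]:reg[3],reg[0]:reg[2]]=1;mask=mask*k
    n,l,s,cc=cv2.connectedComponentsWithStats(mask.astype(np.uint8))
    for i in range(1,n):
        if s[i,4]>=mn:
            q=P[l==i]; r=cv2.minAreaRect(np.argwhere(l==i)[:,::-1].astype(np.float32))
            print(name,s[i],cc[i].round(1),"med",np.median(q,0).round(4),"min",q.min(0).round(3),"max",q.max(0).round(3),"rect",np.round(r[0],1),np.round(r[1],1),round(r[2],1))
print("table z",np.median(P[280:320,100:230,2]))
H,S,V=hsv[...,0],hsv[...,1],hsv[...,2]
blobs("red",((H<6)|(H>174))&(S>180)&(V>90),100,(300,150,400,240))
blobs("orange",(H>6)&(H<17)&(S>200)&(V>140),15,(170,130,260,250))
hi=(P[...,2]>0.008)&(d>0)
blobs("obj",hi,60,(90,100,470,300))
blobs("dock",(S<60)&(V>120),60,(170,165,260,215))
blobs("spoon",(V<50),40,(205,135,250,250))
E
```

```text
table z -0.0003582423083370312
red [ 328  170   46   45 1577] [350.6 191.6] med [ 0.6076 -0.2076  0.0075] min [ 0.376 -0.273 -0.005] max [ 0.672 -0.002  1.56 ] rect [350.5 192. ] [44. 45.] 90.0
orange [239 186   6  28  61] [241.4 198.8] med [0.587  0.1089 0.0496] min [0.544 0.101 0.042] max [0.622 0.116 0.057] rect [241.2 199.5] [27.3  3. ] 80.5
orange [183 197   7  27  58] [186.1 209.7] med [0.5544 0.265  0.0503] min [ 0.376 -0.002  0.044] max [0.592 0.275 1.56 ] rect [186.2 210. ] [26.7  2.5] 78.1
obj [ 158  100   73   22 1060] [195.6 108.9] med [0.8303 0.2353 0.0793] min [0.812 0.143 0.008] max [0.892 0.36  0.156] rect [194.  110.5] [21. 72.] 90.0
obj [360 100  42   7 176] [380.2 102. ] med [ 0.857  -0.2947  0.0641] min [ 0.837 -0.35   0.009] max [ 0.877 -0.233  0.114] rect [380.5 103. ] [ 6. 41.] 90.0
obj [276 131  14  64 531] [282.  162.5] med [ 0.6952 -0.0085  0.0126] min [ 0.602 -0.029  0.008] max [0.792 0.01  0.024] rect [282.5 162.5] [13. 63.] 0.0
obj [ 178  142   68  103 3121] [209.2 184.6] med [0.6235 0.2074 0.0328] min [0.46  0.098 0.008] max [0.761 0.298 0.057] rect [211
[... 720 characters left out ...]
 min [0.376 0.317 0.008] max [0.487 0.452 0.047] rect [143.  253.8] [32.5 45.8] 78.1
obj [260 250  34  34 854] [276.2 266.8] med [0.391  0.0112 0.1141] min [ 0.348 -0.037  0.009] max [0.44  0.058 0.124] rect [276.1 266.8] [32.2 32.6] 26.6
dock [182 165  23  11 209] [192.5 169.2] med [0.6763 0.2532 0.0277] min [ 0.376 -0.002  0.019] max [0.69  0.283 1.56 ] rect [193. 170.] [10. 22.] 90.0
dock [ 186  173   53   36 1012] [211.7 190.6] med [0.6092 0.1935 0.0413] min [ 0.376 -0.002  0.002] max [0.662 0.269 1.56 ] rect [211.  190.6] [28.2 51.6] 78.7
spoon [211 145  14  28  91] [217.5 155.3] med [0.7157 0.182  0.0188] min [0.666 0.16  0.008] max [0.749 0.199 0.039] rect [217.5 158.5] [27. 13.] 90.0
```

View pics/crop0.png

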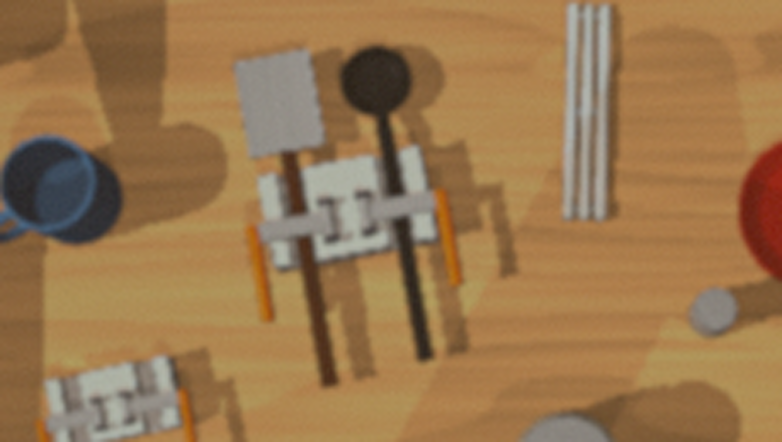

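The crop confirms it. The larger dock holds the turner (left bay, brown handle) and the black spoon (right bay), and the right lever's orange bar runs from crop (440,190) to (457,283). The small dock at lower left is empty and is a distractor.

```bash
cat >> h.py <<'E'
def dockframe():
    z=np.load("dock.npz"); return z["o"],float(z["yaw"])
def D(x,y,z):
    o,w=dockframe(); c,s=np.cos(w),np.sin(w)
    return np.array([o[0]+c*x-s*y,o[1]+s*x+c*y,z])
def tell(target_grasp,yaw=None):
    """shift in normalised tool units from the present pose to bring the grasp point to target; turn to tool-x yaw"""
    o=robot.get_obs(); Rt=R.from_quat(o["tool_rot"]).as_matrix()
    t=np.array(target_grasp)-np.array([0,0,.011])
    s=Rt.T@(t-o["position"]); y=np.arctan2(Rt[1,0],Rt[0,0])
    print("shift/0.2",(s/.2).round(3),"turn/pi",None if yaw is None else round(-(yaw-y)/np.pi,4),"len",np.linalg.norm(s).round(3),"yaw",np.degrees(y).round(2))
E
python3 - <<'E'
from h import *
def fit(q): 
    c=q.mean(0);u=np.linalg.svd(q-c)[2][0];u=u*np.sign(u[0]);t=(q-c)@u;return c,u,t.min(),t.max(),np.degrees(np.arctan2(u[1],u[0]))
for n in("top","side"):
    z=np.load(n+"0.npz");p,d=z["p"],z["d"];m=robot.camera_model(n);P=cloud(d,m)
    hsv=cv2.cvtColor(p,cv2.COLOR_RGB2HSV);H,S,V=hsv[...,0],hsv[...,1],hsv[...,2]
    box=(d>0)&(P[...,0]>.42)&(P[...,0]<.80)&(P[...,1]>.08)&(P[...,1]<.31)
    o=box&(H>6)&(H<18)&(S>190)&(V>120)&(P[...,2]>.035)
    nn,l,s,cc=cv2.connectedComponentsWithStats(o.astype(np.uint8),connectivity=8)
    for i in range(1,nn):
        if s[i,4]>15:
            c,u,a,b,w=fit(P[l==i][:,:2]); print(n,"bar",cc[i].round(1),"c",c.round(4),"near",(c+a*u).round(4),"far",(c+b*u).round(4),"yaw",w.round(2),"z",np.median(P[l==i][:,2]).round(4))
    k=box&(V<75)&(S<150)&(P[...,2]>.02)&(P[...,2]<.042)&(P[...,0]<.575)
    nn,l,s,cc=cv2.connectedComponentsWithStats(k.astype(np.uint8),connectivity=8)
    for i in range(1,nn):
        if s[i,4]>15:
            c,u,a,b,w=fit(P[l==i][:,:2]); print(n,"handle",s[i],"c",c.round(4),"near",(c+a*u).round(4),"far",(c+b*u).round(4),"yaw",w.round(2),"z",np.median(P[l==i][:,2]).round(4))
    r=(d>0)&((H<8)|(H>172))&(S>170)&(P[...,0]>.5)&(P[...,0]<.72)&(P[...,1]>-.3)&(P[...,1]<-.12)&(P[...,2]>-.01)&(P[...,2]<.03)
    r=cv2.morphologyEx(r.astype(np.uint8),cv2.MORPH_OPEN,np.ones((3,3)))>0
    q=P[r][:,:2].astype(np.float32); print(n,"holder circ",cv2.minEnclosingCircle(q),"rect",cv2.minAreaRect(q))
E
```

```text
top bar [241.4 200.1] c [0.581  0.1082] near [0.5434 0.1024] far [0.6216 0.1144] yaw 8.74 z 0.0493
top bar [186.  210.5] c [0.5531 0.2654] near [0.5169 0.2582] far [0.5916 0.273 ] yaw 11.21 z 0.051
top handle [228 203   9  32  98] c [0.5301 0.1371] near [0.4852 0.1293] far [0.5747 0.1449] yaw 9.86 z 0.033
top holder circ ((0.6061943769454956, -0.20622780919075012), 0.06844130158424377) rect ((0.6063927412033081, -0.20684278011322021), (0.13238011300563812, 0.13088594377040863), 88.26274871826172)
side bar [238.7 226.8] c [0.5801 0.1104] near [0.5421 0.1043] far [0.6262 0.1178] yaw 9.12 z 0.0484
side bar [196.  263.9] c [0.5536 0.267 ] near [0.5146 0.2604] far [0.5948 0.274 ] yaw 9.63 z 0.05
side handle [228 238  31  21 173] c [0.5279 0.1391] near [0.4812 0.1307] far [0.5754 0.1476] yaw 10.15 z 0.0311
side holder circ ((0.6159910559654236, -0.21210923790931702), 0.07817403972148895) rect ((0.6126887202262878, -0.21291443705558777), (0.1354365199804306, 0.14926794171333313), 27.476669311523438)
```

Call:
move_arm:
  motion: "1 0.5 -0.9 0 0; 1 0.5 -0.9 0 0; 1 0.5 -0.9 0 0; 1 0.5 -0.9 0 0; 1 0.5 -0.9 0 0; 1 0.5 -0.9 0 0"

```text
time: 0.6
position: [0.2295, -0.3836, 0.2292]
tool_rot: [0.988, 0.154, -0.0, -0.006]
ft_force: [-1.0, 0.3, -0.7]
grip_width: 0.0867
grip_force: 0.0
```

```bash
python3 - <<'E'
from h import *
np.savez("dock.npz",o=[.613,.196],yaw=np.radians(9.9))
print(D(-66,0,0),D(-.066,-.080,.1),D(-.062,-.042,.027))
tell(D(-.066,-.080,.18),np.radians(9.9))
E
```

```text
[-64.40421553 -11.15132062   0.        ] [0.56173711 0.10584393 0.1       ] [0.55914424 0.1439658  0.027     ]
shift/0.2 [ 2.328 -1.819  0.327] turn/pi 0.0437 len 0.595 yaw 17.77
```

Call:
move_arm:
  motion: "0 1 -0.8 0 0.0437; 0 1 -0.8 0 0.0437; 0 1 -0.8 0 0.0437; 0 1 -0.8 0 0.0437; 0 1 -0.8 0 0.0437; 0 1 -0.8 0 0.0437; 0 1 -0.8 0 0.0437; 0 1 -0.8 0 0.0437"

```text
time: 1.27
position: [0.3729, -0.1786, 0.2304]
tool_rot: [0.996, 0.088, -0.0, -0.0]
ft_force: [-0.9, -0.1, 0.1]
grip_width: 0.0459
grip_force: 0.0
```

```bash
python3 - <<'E'
from h import *
tell(D(-.066,-.080,.18),np.radians(9.9))
E
```

```text
shift/0.2 [ 1.178 -1.236  0.308] turn/pi 0.0008 len 0.347 yaw 10.04
```

Call:
move_arm:
  motion: "-0.4 0.9 -1 0 0; -0.4 0.9 -1 0 0; -0.4 0.9 -1 0 0; -0.4 0.9 -1 0 0; -0.4 0.9 -1 0 0; -0.4 0.9 -1 0 0; -0.4 0.9 -1 0 0; -0.4 0.9 -1 0 0; -0.4 0.9 -1 0 0; -0.4 0.9 -1 0 0"

```text
time: 2.1
position: [0.5151, 0.0447, 0.2301]
tool_rot: [0.996, 0.084, -0.001, 0.0]
ft_force: [-0.6, -0.4, 0.3]
grip_width: 0.026
grip_force: 0.0
```

```bash
python3 - <<'E'
from h import *
tell(D(-.066,-.080,.12),np.radians(9.9))
E
```

```text
shift/0.2 [ 0.282 -0.263  0.605] turn/pi -0.0015 len 0.143 yaw 9.64
```

Call:
move_arm:
  motion: "-0.4 0.282 -0.263 0.2 -0.0015; -0.4 0.282 -0.263 0.4 -0.0015; -0.4 0.282 -0.263 0.6 -0.0015; -0.4 0.282 -0.263 0.605 -0.0015; -0.4 0.282 -0.263 0.605 -0.0015; -0.4 0.282 -0.263 0.605 -0.0015; -0.4 0.282 -0.263 0.605 -0.0015"

```text
time: 2.68
position: [0.5631, 0.1062, 0.1109]
tool_rot: [0.996, 0.086, 0.001, 0.0]
ft_force: [0.5, 0.2, 0.4]
grip_width: 0.0263
grip_force: 0.0
```

```bash
python3 - <<'E'
from h import *
tell(D(-.066,-.080,.044),np.radians(9.9))
p,d,m=grab("side");cv2.imwrite("pics/s1.png",cv2.resize(p[100:330,120:380,::-1],None,fx=2.5,fy=2.5))
E
```

```text
shift/0.2 [-0.007  0.     0.39 ] turn/pi -0.0001 len 0.078 yaw 9.88
```

View pics/s1.png

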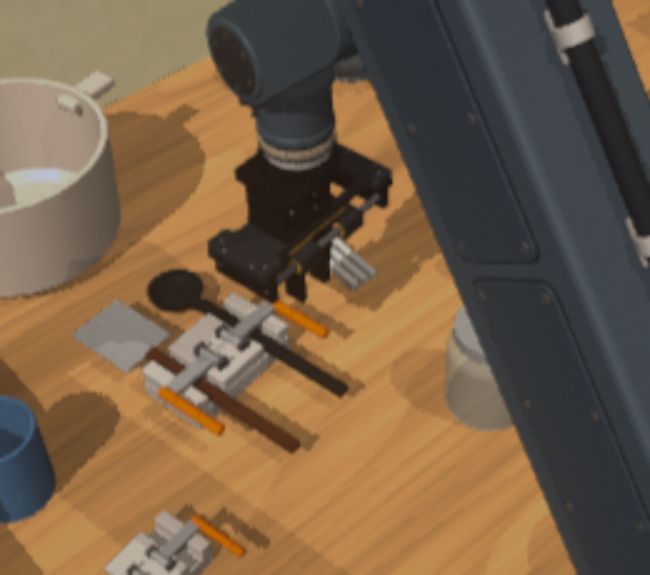

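The gripper over the right bar shows that its body is wide along the closing line. With the lever open (bar about 93 mm up at its underside, out to dock x = -85), a pinch at spoon x = -62 would put the body under the bar and trap it. I'll pinch the handle near its end (x ≈ -129) instead, clear of the bar. First I go down onto the bar.

Call:
move_arm:
  motion: "-0.4 -0.007 0 0.12 0; -0.4 -0.007 0 0.24 0; -0.4 -0.007 0 0.34 0; -0.4 -0.007 0 0.39 0; -0.4 -0.007 0 0.39 0; -1 -0.007 0 0.39 0; -1 -0.007 0 0.39 0; -1 -0.007 0 0.39 0; -1 -0.007 0 0.39 0; -1 -0.007 0 0.39 0"
  newtons: 8

```text
time: 3.57
position: [0.5625, 0.1066, 0.0328]
tool_rot: [0.996, 0.087, 0.002, 0.001]
ft_force: [0.8, -5.5, 1.9]
grip_width: 0.0119
grip_force: 8.0
```

Call:
move_arm:
  motion: "-1 0 -0.006 -0.064 0; -1 0 -0.025 -0.125 0; -1 0 -0.056 -0.181 0; -1 0 -0.097 -0.230 0; -1 0 -0.147 -0.269 0; -1 0 -0.204 -0.298 0; -1 0 -0.266 -0.315 0; -1 0 -0.329 -0.320 0; -1 0 -0.393 -0.312 0; -1 0 -0.453 -0.291 0; -1 0 -0.47 -0.282 0; -1 0 -0.47 -0.282 0"

```text
time: 4.57
position: [0.5454, 0.2013, 0.0879]
tool_rot: [0.996, 0.088, 0.001, 0.0]
ft_force: [1.3, -0.7, 6.0]
grip_width: 0.0116
grip_force: 8.0
```

```bash
python3 - <<'E'
from h import *
o=robot.get_obs();print(o["position"],o["ft_force"],o["grip_width"])
p,d,m=grab("side");cv2.imwrite("pics/s2.png",cv2.resize(p[100:330,120:380,::-1],None,fx=2.5,fy=2.5))
w=2.06;tell(D(-.066,-.016-.064*np.cos(w),.044+.064*np.sin(w)))
E
```

```text
[0.54539208 0.20134582 0.08794914] [ 1.26607896 -0.66343131  5.95761808] 0.011631802744389203
shift/0.2 [-0.001  0.014 -0.008] turn/pi None len 0.003 yaw 10.06
```

View pics/s2.png

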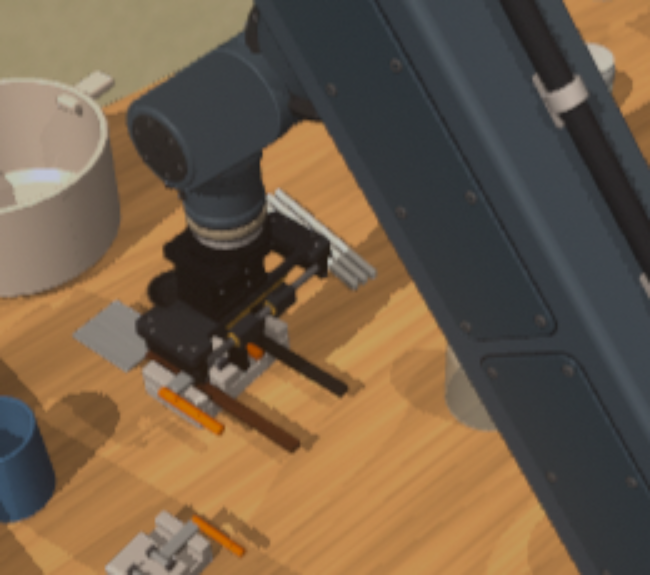

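The right bar, the orange spot at crop (255,350), now sits up in the fingers, and the left lever is still shut. Next I release and rise.

Call:
move_arm:
  motion: "-0.4 0 0 0 0; -0.4 0 0 0 0; -0.4 0 0 0 0; -0.4 0 0 -0.15 0; -0.4 0 0 -0.3 0; -0.4 0 0 -0.35 0; -0.4 0 0 -0.35 0; -0.4 0 0 -0.35 0"

```text
time: 5.28
position: [0.5443, 0.2002, 0.1576]
tool_rot: [0.996, 0.087, -0.0, -0.0]
ft_force: [-0.1, 0.2, -0.1]
grip_width: 0.0266
grip_force: 0.0
```

```bash
python3 - <<'E'
from h import *
tell(D(-.129,-.042,.15),np.radians(9.9))
E
```

```text
shift/0.2 [-0.311  0.289  0.093] turn/pi 0.0004 len 0.087 yaw 9.98
```

Call:
move_arm:
  motion: "-0.3 -0.311 0.289 0 0; -0.3 -0.311 0.289 0 0; -0.3 -0.311 0.289 0 0; -0.3 -0.311 0.289 0.09 0; -0.3 -0.311 0.289 0.09 0; -0.3 -0.311 0.289 0.09 0; -0.3 -0.311 0.289 0.09 0"

```text
time: 5.87
position: [0.4933, 0.1326, 0.1392]
tool_rot: [0.996, 0.087, -0.001, -0.0]
ft_force: [0.9, -0.9, -0.1]
grip_width: 0.0305
grip_force: 0.0
```

```bash
python3 - <<'E'
from h import *
p,d,m=grab("side");P=cloud(d,m)
hsv=cv2.cvtColor(p,cv2.COLOR_RGB2HSV);H,S,V=hsv[...,0],hsv[...,1],hsv[...,2]
o=((d>0)&(H>6)&(H<18)&(S>190)&(V>120)&(P[...,2]>.06)&(P[...,2]<.12)&(P[...,0]>.45)&(P[...,0]<.65)&(P[...,1]>.1)&(P[...,1]<.28))
q=P[o]; c,s=np.cos(.1728),np.sin(.1728)
e=q[:,:2]-[.613,.196]; l=np.c_[e@[c,s],e@[-s,c],q[:,2]]
print(len(q),np.median(l,0),np.percentile(l,3,axis=0),np.percentile(l,97,axis=0))
cv2.imwrite("pics/s3.png",cv2.resize(p[100:330,120:380,::-1],None,fx=2.5,fy=2.5))
tell(D(-.129,-.042,.027),np.radians(9.9))
E
```

```text
117 [-0.04526248  0.01770263  0.10375836] [-0.08445652  0.01044174  0.09852108] [-0.00647794  0.021442    0.10765836]
shift/0.2 [-0.003  0.001  0.618] turn/pi 0.0006 len 0.124 yaw 10.01
```

View pics/s3.png

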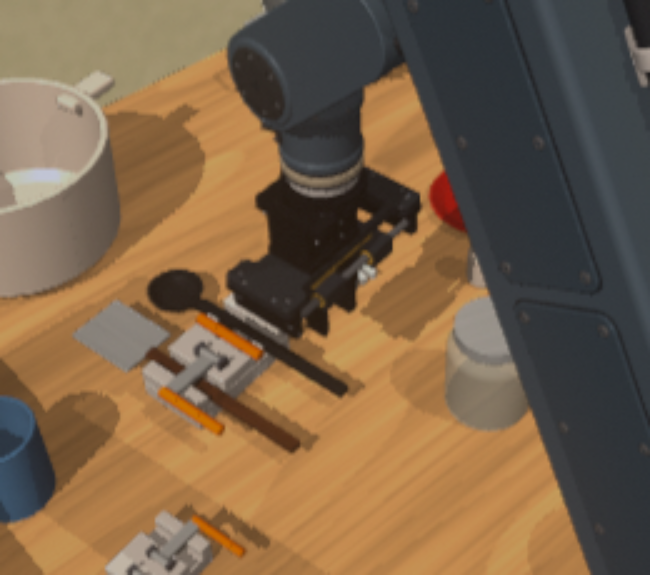

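The right lever stands open, with its bar from (197,318) to (262,355) over the dock's middle (about 2.05 rad). The spoon is free, and the gripper is in front above its handle. I descend and pinch.

Call:
move_arm:
  motion: "-0.3 -0.004 0 0.15 0; -0.3 -0.004 0 0.3 0; -0.3 -0.004 0 0.42 0; -0.3 -0.004 0 0.52 0; -0.3 -0.004 0 0.6 0; -0.3 -0.004 0 0.618 0; -1 -0.004 0 0.618 0; -1 -0.004 0 0.618 0; -1 -0.004 0 0.618 0; -1 -0.004 0 0.618 0; -1 -0.004 0 0.618 0; -1 -0.004 0 0.618 0"
  newtons: 50

```text
time: 6.92
position: [0.4937, 0.1324, 0.0173]
tool_rot: [0.996, 0.087, 0.001, 0.0]
ft_force: [0.3, 0.2, 1.4]
grip_width: 0.0136
grip_force: 50.0
```

Gripped at 13.6 mm. Lifting slowly.

Call:
move_arm:
  motion: "-1 0 0 -0.03 0; -1 0 0 -0.08 0; -1 0 0 -0.14 0; -1 0 0 -0.22 0; -1 0 0 -0.3 0; -1 0 0 -0.4 0; -1 0 0 -0.5 0; -1 0 0 -0.6 0; -1 0 0 -0.7 0; -1 0 0 -0.78 0; -1 0 0 -0.8 0; -1 0 0 -0.8 0"

```text
time: 7.92
position: [0.4932, 0.1323, 0.178]
tool_rot: [0.996, 0.087, 0.002, 0.0]
ft_force: [0.5, -0.2, -1.7]
grip_width: 0.0133
grip_force: 50.0
```

```bash
python3 - <<'E'
from h import *
o=robot.get_obs();print(o["position"],o["ft_force"],o["moment"],o["grip_width"],o["grip_force"])
p,d,m=grab("side");cv2.imwrite("pics/s4.png",cv2.resize(p[60:330,80:400,::-1],None,fx=2.2,fy=2.2))
bowl=np.array([.6065,-.207]);c,s=np.cos(.1728),np.sin(.1728)
g=bowl-.234*np.array([c,s]);print("place grip",g)
tell([*g,.18],.1728)
E
```

```text
[0.49322482 0.13230498 0.17800976] [ 0.52524986 -0.15045839 -1.73697174] [0.01116289 0.12915047 0.04575558] 0.013302681531640406 49.99820373952389
place grip [ 0.37598492 -0.24723427]
shift/0.2 [-0.902  1.768  0.039] turn/pi 0.0004 len 0.397 yaw 9.98
```

View pics/s4.png

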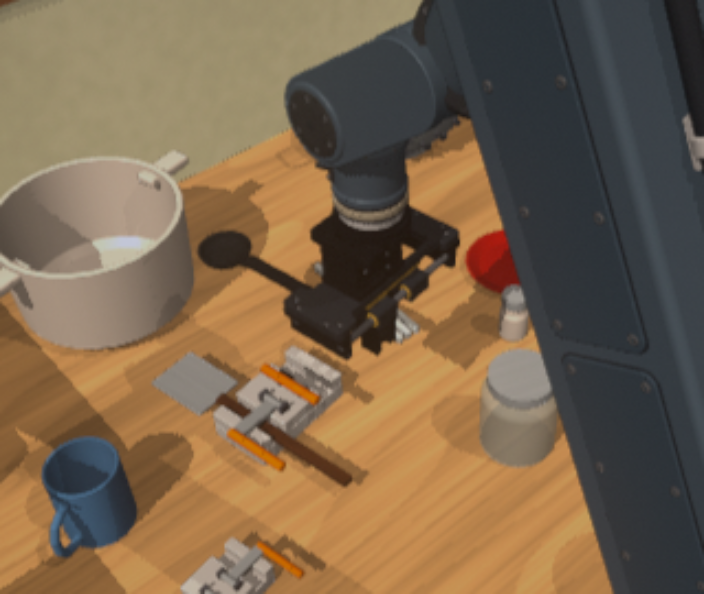

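The spoon is held by its handle end and roughly level, with its bowl at (225,250). The right lever is still open and the turner is still shut in place. I carry it over high.

Call:
move_arm:
  motion: "-1 -0.03 0.06 0 0; -1 -0.08 0.16 0 0; -1 -0.14 0.28 0 0; -1 -0.2 0.4 0 0; -1 -0.26 0.52 0 0; -1 -0.32 0.64 0 0; -1 -0.38 0.76 0 0; -1 -0.44 0.88 0 0; -1 -0.48 0.96 0 0; -1 -0.48 0.96 0 0"

```text
time: 8.8
position: [0.4301, -0.0758, 0.1752]
tool_rot: [0.996, 0.085, -0.001, -0.0]
ft_force: [0.4, 0.4, -0.4]
grip_width: 0.0131
grip_force: 50.0
```

Call:
move_arm:
  motion: "-1 -0.03 0.06 0 0; -1 -0.08 0.14 0 0; -1 -0.14 0.26 0 0; -1 -0.2 0.38 0 0; -1 -0.26 0.5 0 0; -1 -0.32 0.62 0 0; -1 -0.37 0.72 0 0; -1 -0.41 0.79 0 0; -1 -0.42 0.81 0 0; -1 -0.42 0.81 0 0; -1 -0.42 0.81 0 0; -1 -0.42 0.81 0 0"

```text
time: 9.8
position: [0.3767, -0.2459, 0.1759]
tool_rot: [0.996, 0.088, -0.0, -0.001]
ft_force: [0.0, 0.1, -0.3]
grip_width: 0.0133
grip_force: 50.0
```

```bash
python3 - <<'E'
from h import *
o=robot.get_obs();print(o["position"],o["ft_force"],o["grip_width"])
tell([.376,-.2472,.10],.1728)
p,d,m=grab("top");P=cloud(d,m);cv2.imwrite("pics/t5.png",cv2.resize(p[130:330,180:450,::-1],None,fx=2.6,fy=2.6))
hsv=cv2.cvtColor(p,cv2.COLOR_RGB2HSV);V=hsv[...,2]
k=(d>0)&(V<70)&(P[...,2]>.12)&(P[...,2]<.215)&(P[...,0]>.45)&(P[...,0]<.72)&(P[...,1]>-.32)&(P[...,1]<-.1)
q=P[k];print(len(q));
for a in(.46,.5,.54,.58,.62):
    b=q[abs(q[:,0]-a)<.015]; print(a,len(b),b.mean(0).round(4) if len(b) else 0)
b=q[q[:,0]>.565];print("bowl",cv2.minEnclosingCircle(b[:,:2].astype(np.float32)),q[:,0].max())
E
```

```text
[ 0.37673384 -0.24588769  0.17592439] [ 0.00813797  0.09995477 -0.26111907] 0.013317275808469005
shift/0.2 [-0.004  0.007  0.435] turn/pi 0.0008 len 0.087 yaw 10.05
565
0.46 39 [ 0.4619 -0.2314  0.1889]
0.5 44 [ 0.5    -0.2245  0.1894]
0.54 48 [ 0.5392 -0.2173  0.1889]
0.58 101 [ 0.5852 -0.208   0.1762]
0.62 208 [ 0.618  -0.2074  0.1729]
bowl ((0.5999882221221924, -0.20788201689720154), 0.03385679051280022) 0.6338332925468352
```

View pics/t5.png

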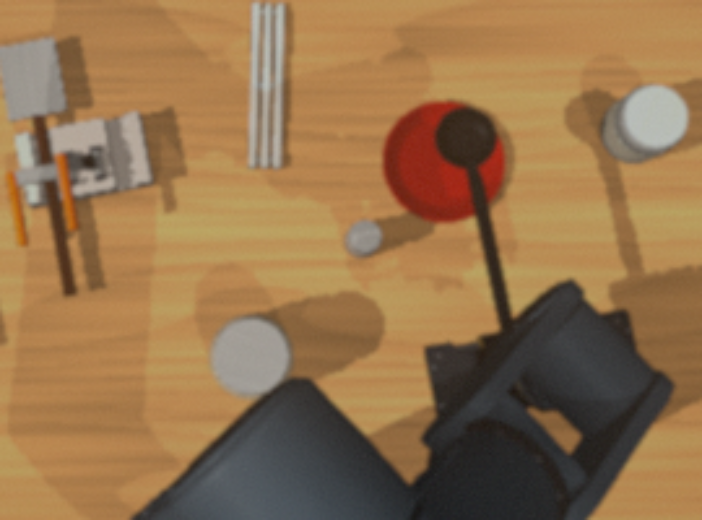

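The bowl at (467,137) hangs over the red dish at (444,160). The offset is parallax from height: the point cloud puts the bowl at about (0.601,-0.208) and the dish at (0.607,-0.207). The spoon is level and clear of the shaker. Lowering.

Call:
move_arm:
  motion: "-1 0.02 0 0.1 0; -1 0.025 0 0.22 0; -1 0.025 0 0.34 0; -1 0.025 0 0.46 0; -1 0.025 0 0.56 0; -1 0.025 0 0.64 0; -1 0.025 0 0.7 0; -1 0.025 0 0.74 0; -1 0.025 0 0.77 0; -1 0.025 0 0.79 0; -1 0.025 0 0.8 0; -1 0.025 0 0.8 0"

```text
time: 10.85
position: [0.382, -0.2467, 0.0164]
tool_rot: [0.996, 0.087, 0.0, 0.0]
ft_force: [-0.1, -0.4, 0.2]
grip_width: 0.0134
grip_force: 50.0
```

```bash
python3 - <<'E'
from h import *
o=robot.get_obs();print(o["position"],o["ft_force"],o["moment"],o["grip_width"])
E
```

```text
[ 0.38203246 -0.24666309  0.01643101] [-0.1067659  -0.36219894  0.16038847] [-0.02973941  0.13366519 -0.03179715] 0.013350922543945105
```

Call:
move_arm:
  motion: "-1 0 0 0.01 0; -1 0 0 0.018 0; -1 0 0 0.024 0; -1 0 0 0.026 0; -1 0 0 0.026 0; -1 0 0 0.026 0"

```text
time: 11.35
position: [0.3819, -0.2469, 0.0113]
tool_rot: [0.996, 0.087, 0.0, 0.0]
ft_force: [-0.6, -1.6, -0.3]
grip_width: 0.0133
grip_force: 50.0
```

```bash
python3 - <<'E'
from h import *
o=robot.get_obs();print(o["position"],o["ft_force"],o["moment"],o["grip_width"])
E
```

```text
[ 0.38192593 -0.24685786  0.01128716] [-0.55781855 -1.55230351 -0.30681347] [ 0.03614994 -0.04588959  0.00497285] 0.013312725620259482
```

The moment has reversed, so the bowl rests in the dish. Releasing and rising.

Call:
move_arm:
  motion: "-0.6 0 0 0 0; -0.5 0 0 0 0; -0.4 0 0 0 0; -0.4 0 0 0 0; -0.4 0 0 0 0; -0.4 0 0 -0.1 0; -0.4 0 0 -0.25 0; -0.4 0 0 -0.42 0; -0.4 0 0 -0.6 0; -0.4 0 0 -0.8 0; -0.4 0 0 -0.85 0; -0.4 0 0 -0.85 0"

```text
time: 12.35
position: [0.3834, -0.2482, 0.1844]
tool_rot: [0.996, 0.087, 0.003, 0.003]
ft_force: [0.3, 1.0, -0.4]
grip_width: 0.0261
grip_force: 0.0
```

Call:
move_arm:
  motion: "-0.4 0.12 -0.2 0 0; -0.4 0.24 -0.4 0 0; -0.4 0.36 -0.6 0 0; -0.4 0.48 -0.8 0 0; -0.4 0.55 -0.95 0 0; -0.4 0.55 -0.95 0 0; -0.4 0.55 -0.95 0 0; -0.4 0.55 -0.95 0 0; -0.4 0.55 -0.95 0 0"

```text
time: 13.1
position: [0.4565, -0.041, 0.1802]
tool_rot: [0.996, 0.087, -0.001, -0.0]
ft_force: [0.2, 0.6, -0.3]
grip_width: 0.0262
grip_force: 0.0
```

```bash
python3 - <<'E'
from h import *
w=2.06;tell(D(-.066,-.016-.064*np.cos(w),.18),np.radians(9.9))
p,d,m=grab("top");P=cloud(d,m);cv2.imwrite("pics/t6.png",cv2.resize(p[130:330,180:450,::-1],None,fx=2.6,fy=2.6))
E
```

```text
shift/0.2 [ 0.646 -1.103  0.056] turn/pi 0.0003 len 0.256 yaw 9.96
```

View pics/t6.png

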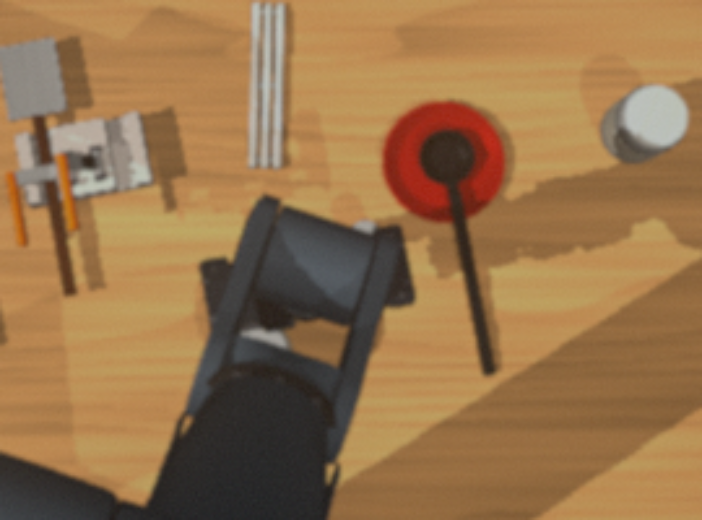

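The bowl lies in the dish, at (447,157) against the dish centre (444,160). The handle runs over the rim to (489,370), and nothing else has moved. Back to the lever.

Call:
move_arm:
  motion: "-0.2 0.12 -0.2 0 0; -0.2 0.24 -0.4 0 0; -0.2 0.36 -0.6 0 0; -0.2 0.48 -0.8 0 0; -0.2 0.6 -1 0 0; -0.2 0.646 -1 0 0; -0.2 0.646 -1 0 0; -0.2 0.646 -1 0 0; -0.2 0.646 -1 0 0; -0.2 0.646 -1 0 0"

```text
time: 13.98
position: [0.549, 0.1769, 0.1807]
tool_rot: [0.996, 0.086, -0.001, 0.0]
ft_force: [-0.1, -1.4, 0.4]
grip_width: 0.0345
grip_force: 0.0
```

```bash
python3 - <<'E'
from h import *
w=2.04;tell(D(-.066,-.016-.064*np.cos(w),.044+.064*np.sin(w)),np.radians(9.9))
E
```

```text
shift/0.2 [ 0.003 -0.104  0.453] turn/pi -0.0004 len 0.093 yaw 9.84
```

Call:
move_arm:
  motion: "-0.2 0.003 -0.104 0 0; -0.2 0.003 -0.104 0.1 0; -0.2 0.003 -0.104 0.22 0; -0.2 0.003 -0.104 0.34 0; -0.2 0.003 -0.104 0.42 0; -0.2 0.003 -0.104 0.453 0; -0.2 0.003 -0.104 0.453 0; -1 0.003 -0.104 0.453 0; -1 0.003 -0.104 0.453 0; -1 0.003 -0.104 0.453 0; -1 0.003 -0.104 0.453 0; -1 0.003 -0.104 0.453 0"
  newtons: 8

```text
time: 14.98
position: [0.5474, 0.2002, 0.0917]
tool_rot: [0.996, 0.087, 0.001, -0.001]
ft_force: [-0.3, 1.3, 4.3]
grip_width: 0.0116
grip_force: 8.0
```

```bash
python3 - <<'E'
from h import *
o=robot.get_obs();print(o["position"],o["ft_force"],o["grip_width"])
for w in (2.04,1.8,1.6,1.4,1.2,1,.8,.6,.4,.2,.05,0): tell(D(-.066,-.016-.064*np.cos(w),.044+.064*np.sin(w)),np.radians(9.9))
E
```

```text
[0.54735754 0.20016174 0.09172208] [-0.2964641   1.32799811  4.33990393] 0.011599852564248203
shift/0.2 [-0.01   0.012  0.008] turn/pi 0.0003 len 0.004 yaw 9.96
shift/0.2 [-0.01   0.084 -0.018] turn/pi 0.0003 len 0.017 yaw 9.96
shift/0.2 [-0.01   0.148 -0.026] turn/pi 0.0003 len 0.03 yaw 9.96
shift/0.2 [-0.01   0.211 -0.022] turn/pi 0.0003 len 0.043 yaw 9.96
shift/0.2 [-0.011  0.273 -0.005] turn/pi 0.0003 len 0.055 yaw 9.96
shift/0.2 [-0.011  0.33   0.024] turn/pi 0.0003 len 0.066 yaw 9.96
shift/0.2 [-0.011  0.38   0.064] turn/pi 0.0003 len 0.077 yaw 9.96
shift/0.2 [-0.011  0.421  0.112] turn/pi 0.0003 len 0.087 yaw 9.96
shift/0.2 [-0.011  0.452  0.168] turn/pi 0.0003 len 0.096 yaw 9.96
shift/0.2 [-0.011  0.471  0.23 ] turn/pi 0.0003 len 0.105 yaw 9.96
shift/0.2 [-0.011  0.477  0.277] turn/pi 0.0003 len 0.11 yaw 9.96
shift/0.2 [-0.011  0.477  0.293] turn/pi 0.0003 len 0.112 yaw 9.96
```

Call:
move_arm:
  motion: "-1 -0.01 0.084 -0.018 0; -1 -0.01 0.148 -0.026 0; -1 -0.01 0.211 -0.022 0; -1 -0.01 0.273 -0.005 0; -1 -0.01 0.33 0.024 0; -1 -0.01 0.38 0.064 0; -1 -0.01 0.421 0.112 0; -1 -0.01 0.452 0.168 0; -1 -0.01 0.471 0.23 0; -1 -0.01 0.477 0.277 0; -1 -0.01 0.477 0.3 0; -1 -0.01 0.477 0.305 0"

```text
time: 15.98
position: [0.5602, 0.1059, 0.028]
tool_rot: [0.996, 0.087, -0.001, -0.001]
ft_force: [0.7, 4.9, 9.5]
grip_width: 0.0111
grip_force: 7.3
```

Call:
move_arm:
  motion: "-1 0 0 0 0; -1 0 0 0.01 0; -1 0 0 0.015 0; -1 0 0 0.015 0; -1 0 0 0.015 0"
  newtons: 20

```text
time: 16.4
position: [0.5602, 0.1059, 0.0275]
tool_rot: [0.996, 0.087, -0.001, -0.001]
ft_force: [-1.2, 5.3, 19.3]
grip_width: 0.0112
grip_force: 18.7
```

Call:
move_arm:
  motion: "-0.4 0 0 0 0; -0.4 0 0 0 0; -0.4 0 0 0 0; -0.4 0 0 -0.1 0; -0.4 0 0 -0.25 0; -0.4 0 0 -0.45 0; -0.4 0 0.1 -0.6 0; -0.4 0 0.3 -0.75 0; -0.4 0 0.5 -0.75 0; -0.4 0 0.7 -0.75 0; -0.4 0 0.7 -0.75 0; -0.4 0 0.7 -0.75 0"

```text
time: 17.4
position: [0.5851, -0.0358, 0.1753]
tool_rot: [0.996, 0.085, -0.001, -0.0]
ft_force: [-1.0, 0.5, -0.2]
grip_width: 0.0259
grip_force: 0.0
```

```bash
python3 - <<'E'
from h import *
print(robot.get_obs()["ft_force"])
c,s=np.cos(.1728),np.sin(.1728)
for n in("top","side"):
    p,d,m=grab(n);P=cloud(d,m)
    hsv=cv2.cvtColor(p,cv2.COLOR_RGB2HSV);H,S,V=hsv[...,0],hsv[...,1],hsv[...,2]
    o=((d>0)&(H>6)&(H<18)&(S>190)&(V>120)&(P[...,2]>.035)&(P[...,0]>.45)&(P[...,0]<.65)&(P[...,1]>.08)&(P[...,1]<.31))
    nn,l,st,cc=cv2.connectedComponentsWithStats(o.astype(np.uint8),connectivity=8)
    for i in range(1,nn):
        if st[i,4]>15: q=P[l==i];e=q[:,:2]-[.613,.196];print(n,np.median(e@[-s,c]).round(4),np.median(q[:,2]).round(4),np.percentile(q[:,2],95).round(4))
    if n=="side": cv2.imwrite("pics/s7.png",p[:,:,::-1])
    else:
        r=(d>0)&((H<8)|(H>172))&(S>170)&(P[...,0]>.5)&(P[...,0]<.72)&(P[...,1]>-.3)&(P[...,1]<-.12)&(P[...,2]<.03)
        r=cv2.morphologyEx(r.astype(np.uint8),cv2.MORPH_OPEN,np.ones((3,3)))>0
        print("holder",cv2.minAreaRect(P[r][:,:2].astype(np.float32)))
E
```

```text
[-1.03213187  0.5382121  -0.19165216]
top -0.081 0.0493 0.0541
top 0.0786 0.0507 0.0556
holder ((0.6041847467422485, -0.21068540215492249), (0.12389808148145676, 0.13442692160606384), 76.20484924316406)
side -0.0784 0.0482 0.0519
side 0.0805 0.0499 0.0532
```

View pics/s7.png

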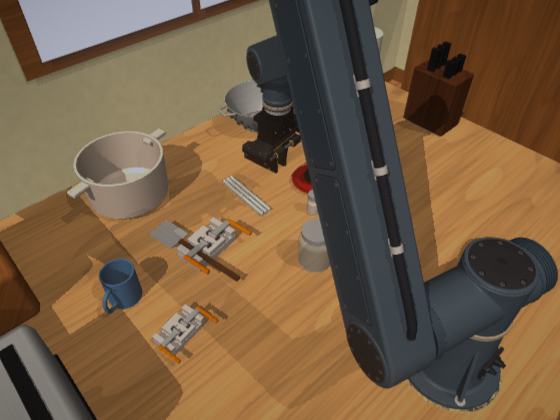

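The right lever is level again at (240,226), with its bar at the same height as before. The turner and left lever are shut in place, the surrounding things are undisturbed, and the arm is clear. Handing in.

```bash
python3 -c "
from rig import robot
print(robot.hand_in())"
```

```text
the job is handed in; nothing more can be done
None
```

The spoon is lying right way up with its bowl in the red holder, its lever is fully shut again, and the turner, its lever and the things around them look undisturbed; the job was handed in at about 17.5 s, with no verdict shown.

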